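# Carry a sprung-post inspection lamp upright to the granite plate

## Robot

A 6-joint arm with a two-finger parallel gripper is mounted at the origin on the work surface. World frame = base frame: x ahead of the robot, y to its left, z up, the work surface at z = 0. Lengths are in m, angles in rad, forces in N, time in s.
With the tool pointing down it reaches from about 0.3 to 0.875 m from the base axis. Payload 6.4 kg.
Tool frame: the origin (TCP) lies between the finger pads; the fingertips stand ctrl.finger_overhang ahead of it and the grasp point (between the pads) is the TCP (ctrl.finger_overhang is the distance from the TCP to the fingertips, in m); z points along the fingers, y is the direction in which the jaws open and shut (so a half turn about z gives the same grasp; the last joint's range is limited). The gripper opens to 85 mm and grips with 20 to 120 N. Pads are 22 mm wide; open, the fingers measure 114 mm over their backs; the gripper's body (76 mm by 85 mm) begins 54 mm behind the grasp point. The pads swing forward as they close: fully open they stand 13 mm farther back than shut.
Start: joints at [0.962, 0.181, 1.607, -0, 1.354, -0.206], TCP at [0.225, 0.529, 0.25] pointing down, gripper open.
Joint ranges: [-2.99, 2.99], [-0.89, 2.07], [0.3, 2.58], [-1.14, 4.28], [0, 2.63], [-3.12, 3.12]. Speed limits (rad/s): [2.57, 2.57, 3.01, 3.14, 3.14, 3.14].

## Interface

Orientations are given as a unit quaternion [w, x, y, z].
In Python, from bench import ctrl gives the robot as it stands.
- The arm moves only by the shell command python3 -m inch 'ROWS' [OPENING]. ROWS is JSON, a list of rows, each an object with "travel": the shift along the tool's x, y, z in mm, a list of three; "twist": the turn about the tool's z in rad. A call has 1 to 5 rows; each row is the pose to reach, as a shift and turn from the pose commanded when the call began, along the tool's axes at that moment; what a row does not reach only later rows make up. A row lasts 1/12 s, in which the tool goes at most 41.7 mm and 7.16 degrees, less where a joint would pass 70% of its speed; a pose out of reach is approached as far as the arm can. A call with a gripper value outside its range is refused whole. OPENING is the closure in counts, from 0 (fully open) to 255 (shut), set as the call begins (- or left out, the last holds). The fingers move at their own pace and stop on an object; the grip force is fixed at half the most. Time passes only in rows, so rows that repeat a pose let the fingers close. It gives the time, the measured TCP pose, the force and the opening at its end, in the units of the state.
- ctrl.get_obs(): the state, without advancing time (a new reading comes with each control period).
- ctrl.camera(name): name is "scene" or "top" or "wrist"; returns a dict with "img" (420x560x3 uint8, blue, green, red), "mtx" (3x3 intrinsics, pixels), "dist_coeffs" ([k1, k2, p1, p2, k3] as OpenCV has them; the pictures are not rectified), "extrinsics" (4x4, takes a point from camera to world coordinates). Camera axes: x right, y down, z forward; pixel columns grow to the right and rows downward; lengths in m; the calibration is good to about 2 mm. A picture is of the moment at which its call begins. There is no depth.
- ctrl.hand_in(): hands the job in, once; it reports no verdict.
The state is a dict: "time_s": time; "q": joint angles; "dq": joint speeds; "joint_efforts": joint torques, N m; "eef_pos": TCP position; "eef_rot": TCP orientation; "wrist_force": force on the tool from outside, world axes, zero at the start; "torque": the same for the moment, N m; "opening": opening from 0.0 (shut) to 1.0 (fully open).
Only numpy, scipy, OpenCV 4.12 (cv2) and the standard library are available. Lean on these libraries where they do the work, as an engineer would, in place of code of your own. Each camera call takes 0.05 s, during which the arm holds its last target. There are 200 camera calls.

## Task

Pick up the inspection lamp by its block handle; its sprung post has flopped to one side, so balance the post upright by moving or tilting the foot in the air close to where it stood, never touching the post or lamp head, and hold it up a second or two before you set off. Then carry the lamp, post upright all the way, until the post stands over the middle of the granite plate with the foot about level and hovering roughly five centimetres above the stone, keep it steady and upright there for six seconds, and finish while still holding it so. Do not touch the plate with the lamp and leave the other things on the bench where they are.

Things in the scene. Friction and masses are not known exactly. Their poses are not given: they have to be found in the camera images.
- lamp: Foot of a cordless lamp: dark steel plate 325 (x) x 100 (y) x 10 mm, loose on the bench. Origin: on its underside straight below the post's hinge, z up; plate from x = -280 to +45 mm, y = -50 to +50 mm. On it: handle block at x = -160 mm, black battery 50 x 85 mm at x = -250 mm (top at z = 55 mm), two hinge cheeks at x = 0 (30 mm wide, top at z = 52 mm). Foot without post 0.62 kg.
- post: Post with lamp head, origin at the hinge, z up along it. It turns only about the foot's x axis, leaning to the foot's +y or -y up to stops at 0.25 rad from square; it starts against the +y stop. Aluminium tube 16 mm thick, white drum head 68 mm wide, 195 to 255 mm above the hinge. Mass 0.30 kg (varies 5 per cent), centre of mass 206 mm up, moment of inertia about the hinge 0.0136 kg m2.
- pivot (a point): The hinge: foot x = y = 0, 40 mm above its underside; this point goes over the plate's centre. Spring 0.496 N m/rad pulls the post square to the foot, weaker than gravity's toppling 0.605 N m/rad: upright is unstable (time constant about 0.5 s). Damping 0.034 N m s/rad, dry friction 0.003 N m. 0.01 rad of foot tilt to +y shifts the post's balance point 0.045 rad to -y.
- handle (a point): Centre of the grip zone of the handle: square rubber block 32 x 32 mm, from the plate up to 90 mm above the foot's underside. This point is 65 mm above the underside and 160 mm from the hinge along the foot's -x. The whole lamp's balance point lies about 20 mm from it towards the post.
- head (a point): Centre of the drum head, 225 mm above the hinge along the post.
- granite: Dark granite plate lying fixed on the bench, 180 (x) x 220 (y) x 30 mm. Origin: centre of its underside.
- granite_top (a point): Centre of the granite plate's top face, 30 mm above the bench.
- brush: Bystander: paint brush 170 mm long lying flat between lamp and plate.
- marker: Bystander: black marker pen 130 mm long, 16 mm thick, lying flat.
- hammer: Bystander: hammer 270 mm long lying flat at the right (-y) side.
- calculator: Bystander: pocket calculator 150 x 90 x 20 mm lying at the left (+y) side.
- spraycan: Bystander: red spray can, 60 mm in diameter, 150 mm tall, standing at the back.

How it is judged:
On the way, in this order (a step that is already met when the one before it is completed fails the run):
1. the lamp is lifted clear of the bench (height (world z) of lamp above 0.03 m), for 0.1 s.
2. the post is balanced upright in the air near where the lamp stood (angle between post's own z axis and vertical below 0.12 rad and height (world z) of lamp above 0.02 m and distance of pivot from where it was at the start of the episode below 0.25 m), for 0.8 s.
3. the lamp hovers over the middle of the granite plate, post upright, kept up (angle between post's own z axis and vertical below 0.12 rad and angle between lamp's own z axis and vertical below 0.15 rad and horizontal distance between pivot and granite_top below 0.06 m and z of lamp in the frame of granite_top between 0.015 and 0.13 m), for 5.5 s.
At the end, for the whole second after the job is handed in: The lamp is still held in the air, underside 15 to 130 mm above the granite, hinge within 60 mm of the plate's centre seen from above, post within 0.15 rad and foot within 0.15 rad of upright, foot slower than 0.1 m/s (angle between each of post, lamp's own z axis and vertical below 0.15 rad and horizontal distance between pivot and granite_top below 0.06 m and z of lamp in the frame of granite_top between 0.015 and 0.13 m and linear speed of lamp below 0.1 m/s); the arm keeps its last pose, push and grip.
It fails at once if the post or lamp head is touched by anything (contact force between post and anything else above 0.1 N).
It fails at once if the post leans more than 0.2 rad once the lamp is more than 25 cm from where it stood (distance of pivot from where it was at the start of the episode above 0.25 m and angle between post's own z axis and vertical above 0.2 rad).
It fails at once if the lamp bumps or rests on the granite plate (contact force between lamp and granite above 3 N).
It fails at once if a bystander (brush, marker, hammer, calculator or spray can) is shifted by more than 30 mm (distance of any of brush, marker, hammer, calculator, spraycan from where it was at the start of the episode above 0.03 m).
It also fails if it takes over 72 s, if anything falls off the work surface, if the arm or the gripper's body presses on something with over 40 N, if the wrist force passes 120 N, or if a joint passes its speed limit or range.

## Working session

There is one attempt and no reset: what is moved stays moved. The work goes in short steps, Python scripts to look and compute and a shell command to move; the robot and the scene stay as the last step left them, time stands still between calls to the robot, and variables do not carry over. Pictures are saved under pics/ and viewed, about 8 in all and at most 12, crops included, and the job is handed in when it is done.

```bash
ls; mkdir -p pics; python3 - <<'E'
from bench import ctrl
import cv2,numpy as np
o=ctrl.get_obs();print(o,ctrl.finger_overhang)
np.set_printoptions(suppress=True,precision=4)
for n in("scene","top"):
    c=ctrl.camera(n);cv2.imwrite(f"pics/{n}0.png",c["img"]);print(n,c["mtx"],c["dist_coeffs"],c["extrinsics"])
a=cv2.imread("pics/scene0.png")
E
```

```text
pics
{'time_s': 0.0, 'q': array([ 9.61685349e-01,  1.81556729e-01,  1.60798324e+00,  1.39221097e-05,
        1.35378831e+00, -2.06314364e-01]), 'dq': array([ 0.00073533,  0.00122075,  0.00207352, -0.00047182,  0.0006925 ,
       -0.00071101]), 'joint_efforts': array([ 3.29872091e-04, -4.44879305e+01, -3.51330757e+01, -1.26744853e-04,
        8.98088532e-03, -2.01793927e-05]), 'eef_pos': array([0.22508846, 0.5285642 , 0.24938726]), 'eef_rot': array([-3.50336276e-04,  2.00040969e-01,  9.79787149e-01, -7.93983416e-04]), 'wrist_force': array([0.14177153, 1.08696473, 0.36354187]), 'torque': array([ 0.00842294, -0.01092143,  0.01964746]), 'opening': 1.000674113438648} 0.019
scene [[403.2813   0.     280.5244]
 [  0.     403.2813 212.4821]
 [  0.       0.       1.    ]] [-0.1008  0.      0.      0.      0.    ] [[-0.4774  0.7108 -0.5166  1.2647]
 [ 0.8786  0.3788 -0.2907  0.3622]
 [-0.011  -0.5927 -0.8054  1.1355]
 [ 0.      0.      0.      1.    ]]
top [[530.3318   0.     271.0331]
 [  0.     530.3318 204.7908]
 [  0.       0.       1.    ]] [-0.124  0.     0.     0.     0.   ] [[ 0.0336 -0.9774  0.2088  0.2717]
 [-0.9994 -0.0327  0.0076 -0.0172]
 [-0.0006 -0.2089 -0.9779  1.912 ]
 [ 0.      0.      0.      1.    ]]
```

View pics/scene0.png

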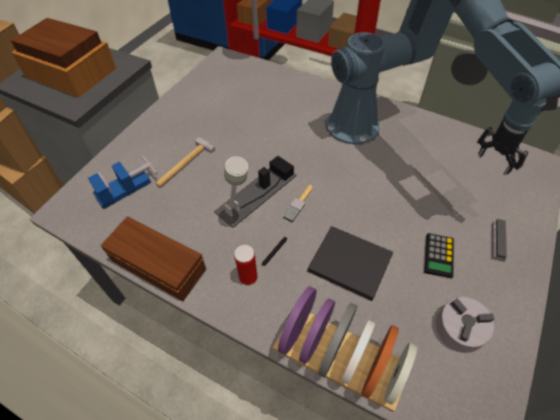

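View pics/top0.png

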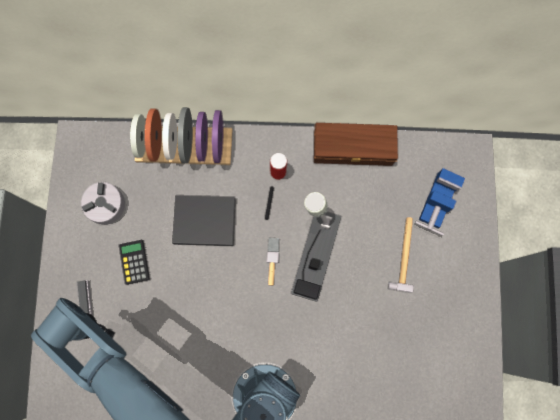

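```bash
cat > h.py <<'E'
import cv2,numpy as np
from bench import ctrl
np.set_printoptions(suppress=True,precision=4)
def ray(c,uv):
    p=cv2.undistortPoints(np.float64(uv).reshape(-1,1,2),c["mtx"],c["dist_coeffs"]).reshape(-1,2)
    E=np.asarray(c["extrinsics"]);d=np.c_[p,np.ones(len(p))]@E[:3,:3].T
    return E[:3,3],d
def plane(c,uv,z):
    o,d=ray(c,uv);return o+d*((z-o[2])/d[:,2])[:,None]
def proj(c,P):
    T=np.linalg.inv(c["extrinsics"]);r=cv2.Rodrigues(T[:3,:3])[0]
    return cv2.projectPoints(np.float64(P).reshape(-1,1,3),r,T[:3,3],c["mtx"],c["dist_coeffs"])[0].reshape(-1,2)
E
python3 - <<'E'
from h import *
c=ctrl.camera("top");im=c["img"];g=cv2.cvtColor(im,cv2.COLOR_BGR2GRAY)
print("bench grey",g[230,250],"foot",g[255,315:325],"gran",g[220,204])
m=(g<62).astype(np.uint8);m[:,:165]=0;m[:170]=0;m[310:]=0
n,l,s,ce=cv2.connectedComponentsWithStats(m)
for i in range(1,n):
    if s[i,4]>25:
        ct=max(cv2.findContours((l==i).astype(np.uint8),0,2)[0],key=cv2.contourArea)
        print(s[i],ce[i],cv2.minAreaRect(ct))
a=cv2.resize(im[180:310,280:350],None,fx=4.5,fy=4.5,interpolation=cv2.INTER_CUBIC)
s2=ctrl.camera("scene")["img"]
b=cv2.resize(s2[145:225,205:305],None,fx=4.5,fy=4.5,interpolation=cv2.INTER_CUBIC)
o=np.zeros((590,780,3),np.uint8);o[:585,:315]=a;o[:360,320:770]=b;cv2.imwrite("pics/crop1.png",o)
E
```

```text
bench grey 165 foot [103 103 102 103 104 103 102 103 103 103] gran 87
[271 170  15   9 111] [278.1081 173.4234] ((278.0, 174.0), (8.0, 14.0), 90.0)
[435 172  21  19  52] [441.8462 181.9808] ((443.3606262207031, 184.03277587890625), (24.070934295654297, 10.242950439453125), 50.194427490234375)
[265 187   9  32 102] [268.9902 202.5686] ((268.98651123046875, 202.58106994628906), (3.1235806941986084, 31.729005813598633), 9.462323188781738)
[426 192  25  20 126] [437.0238 203.7857] ((436.9529724121094, 204.6183319091797), (25.604398727416992, 11.634703636169434), 40.10091018676758)
[547 248   9  62 338] [550.7367 279.5888] ((550.6719360351562, 278.61090087890625), (61.121219635009766, 5.755383014678955), 87.27368927001953)
[309 259  12  11 108] [314.5093 264.1296] ((314.5, 264.0), (10.0, 11.0), 90.0)
[294 274  27  25 370] [306.8378 288.6216] ((307.7000427246094, 286.4000244140625), (24.349536895751953, 20.55480194091797), 18.43494987487793)
```

View pics/crop1.png

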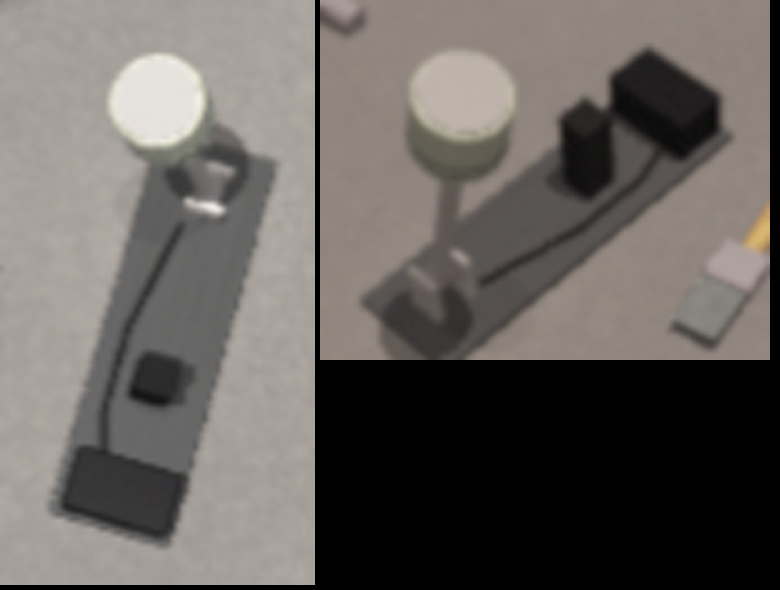

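```bash
python3 - <<'E'
from h import *
c=ctrl.camera("top");s=ctrl.camera("scene")
K=plane(c,[(341.1,216),(317.8,301.1),(291.1,294.4)],.008);print("corners TR BR BL",K)
d=K[0]-K[1];print("len",np.linalg.norm(d),"wid",np.linalg.norm(K[1]-K[2]));
th=np.arctan2(d[1],d[0]);print("axis",np.degrees(th), "perp", np.degrees(np.arctan2(*(K[2]-K[1])[[1,0]]))-90)
u=np.array([np.cos(th),np.sin(th)]);v=np.array([-u[1],u[0]])
mid=(K[1]+K[2])[:2]/2
ctr=(mid+ (K[0][:2]+0.1*v-K[0][:2]*0+mid*0)*0)
o1=K[1][:2]+.05*v+.28*u;o2=K[0][:2]+.05*v-.045*u;o3=K[2][:2]-.05*v+.28*u
o=(o1/2+o3/2+o2)/2;print("origins",o1,o2,o3,"->",o,"handle",o-.16*u)
print("handle top px",plane(c,[(314.7,263.3)],.09), "scene handle top", plane(s,[(205+(583-320)/4.5,145+118/4.5)],.09))
g=cv2.cvtColor(c["img"],cv2.COLOR_BGR2GRAY)
for name,C,roi in(("top",c,(165,185,245,255)),("scene",s,(300,220,400,305))):
    g=cv2.cvtColor(C["img"],cv2.COLOR_BGR2GRAY);x0,y0,x1,y1=roi
    m=np.zeros_like(g);m[y0:y1,x0:x1]=(g[y0:y1,x0:x1]<110)*255
    m=cv2.morphologyEx(m,cv2.MORPH_OPEN,np.ones((5,5)))
    ct=max(cv2.findContours(m,0,2)[0],key=cv2.contourArea)
    q=cv2.approxPolyDP(cv2.convexHull(ct),4,True).reshape(-1,2)
    P=plane(C,q,.03);print(name,q.tolist(),P[:,:2].round(4).tolist(),P.mean(0), np.mean([P[:,:2].min(0),P[:,:2].max(0)],0))
print(c["extrinsics"][:3,3])
E
```

```text
corners TR BR BL [[ 0.6449 -0.2604  0.008 ]
 [ 0.3342 -0.1802  0.008 ]
 [ 0.355  -0.0847  0.008 ]]
len 0.32080822779762025 wid 0.09770141300397579
axis -14.470023658306722 perp -12.243938474084302
origins [ 0.6179 -0.2017] [ 0.6138 -0.2007] [ 0.6136 -0.2031] -> [ 0.6148 -0.2016] handle [ 0.4598 -0.1616]
handle top px [[ 0.4601 -0.1601  0.09  ]] scene handle top [[ 0.4652 -0.153   0.09  ]]
top [[175, 196], [234, 197], [234, 244], [174, 244]] [[0.6947, 0.3495], [0.6981, 0.1332], [0.5258, 0.125], [0.5181, 0.3407]] [0.6091 0.2371 0.03  ] [0.6081 0.2372]
scene [[330, 227], [392, 251], [372, 300], [308, 272]] [[0.531, 0.1365], [0.5224, 0.3505], [0.7105, 0.3548], [0.7156, 0.1462]] [0.6199 0.247  0.03  ] [0.619  0.2456]
[ 0.2717 -0.0172  1.912 ]
```

```bash
cat >> h.py <<'E'
from scipy.spatial.transform import Rotation as R
def rot(o):
    q=o["eef_rot"];return R.from_quat([q[1],q[2],q[3],q[0]])
def togo(P,ang=None):
    o=ctrl.get_obs();r=rot(o);d=r.inv().apply(np.array(P)-o["eef_pos"])*1000
    X=r.apply([1,0,0]);a=np.arctan2(X[1],X[0]);tw=0 if ang is None else -((np.radians(ang)-a+np.pi)%(2*np.pi)-np.pi)
    Z=r.apply([0,0,1])
    print("t",round(o["time_s"],2),"pos",o["eef_pos"],"travel",d.round(1),"twist",round(tw,4),"xang",round(np.degrees(a),2),"tilt",Z[:2].round(4),"F",o["wrist_force"].round(1),"T",o["torque"].round(2),"op",round(o["opening"],3))
E
python3 -c "from h import *; togo([.46,-.161,.17],166)"
python3 -m inch '[{"travel":[-24,-26,4],"twist":-0.03},{"travel":[-49,-54,8],"twist":-0.06},{"travel":[-75,-83,12],"twist":-0.1},{"travel":[-102,-113,16],"twist":-0.13},{"travel":[-129,-144,20],"twist":-0.16}]' 0
python3 -c "from h import *; togo([.46,-.161,.17],166)"
```

```text
t 0.3 pos [0.2253 0.5289 0.25  ] travel [-486.3 -542.6   80.2] twist -0.1584 xang 156.92 tilt [-0.0003 -0.0005] F [0.  0.1 0.5] T [-0.03  0.   -0.01] op 1.003
time_s: 0.72
eef_pos: [0.2877, 0.3445, 0.2301]
eef_rot: [0.0, 0.12, 0.993, 0.0]
wrist_force: [0.5, -0.9, 0.5]
opening: 0.999
t 0.72 pos [0.2877 0.3445 0.2301] travel [-287.6 -450.    60.1] twist 0.0042 xang 166.24 tilt [0.0004 0.0001] F [ 0.5 -0.9  0.5] T [-0.02 -0.05  0.06] op 0.999
```

```bash

python3 -m inch '[{"travel":[-20,-32,4]},{"travel":[-40,-64,8]},{"travel":[-60,-96,12]},{"travel":[-80,-128,16]},{"travel":[-100,-160,20]}]' >/dev/null
python3 -m inch '[{"travel":[-20,-32,4]},{"travel":[-40,-64,8]},{"travel":[-60,-96,12]},{"travel":[-80,-128,16]},{"travel":[-100,-160,20]}]' >/dev/null
python3 -m inch '[{"travel":[-20,-32,4]},{"travel":[-40,-64,8]},{"travel":[-60,-92,12]},{"travel":[-76,-115,16]},{"travel":[-87,-130,20]}]' >/dev/null
python3 - <<'E'
from h import *
togo([.46,-.161,.17],166)
c=ctrl.camera("wrist");cv2.imwrite("pics/w1.png",c["img"]);print(c["extrinsics"])
P=[[.46,-.161,.09]];print(proj(c,P))
E
```

```text
t 0.72 pos [0.2877 0.3445 0.2301] travel [-287.6 -450.    60.1] twist 0.0042 xang 166.24 tilt [0.0004 0.0001] F [ 0.5 -0.9  0.5] T [-0.02 -0.05  0.06] op 0.999
[[ 0.2391  0.929   0.2826  0.2157]
 [ 0.971  -0.2287 -0.0698  0.3625]
 [-0.0002  0.2911 -0.9567  0.3536]
 [ 0.      0.      0.      1.    ]]
[[-143.6074  472.7212]]invalid input at $[0]: expected keys travel, twist
invalid input at $[0]: expected keys travel, twist
invalid input at $[0]: expected keys travel, twist
```

View pics/w1.png

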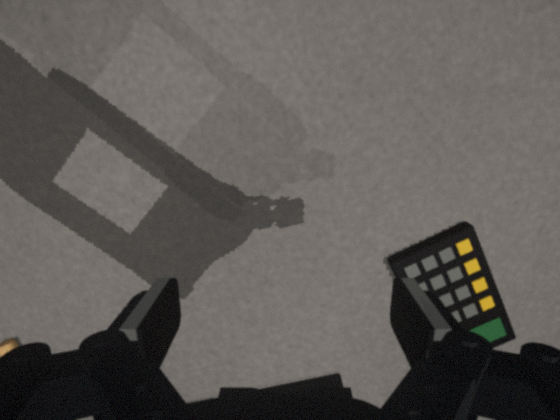

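The moves were refused because each row needs a twist. The wrist view shows only bare bench and the calculator, near (450,280).

```bash

python3 -m inch '[{"travel":[-20,-32,4],"twist":0},{"travel":[-40,-64,8],"twist":0},{"travel":[-60,-96,12],"twist":0},{"travel":[-80,-128,16],"twist":0},{"travel":[-100,-160,20],"twist":0}]' >/dev/null
python3 -m inch '[{"travel":[-20,-32,4],"twist":0},{"travel":[-40,-64,8],"twist":0},{"travel":[-60,-96,12],"twist":0},{"travel":[-80,-128,16],"twist":0},{"travel":[-100,-160,20],"twist":0}]' >/dev/null
python3 -m inch '[{"travel":[-20,-32,4],"twist":0},{"travel":[-40,-64,8],"twist":0},{"travel":[-60,-92,12],"twist":0},{"travel":[-76,-115,16],"twist":0},{"travel":[-87,-130,20],"twist":0}]' >/dev/null
python3 - <<'E'
from h import *
togo([.46,-.161,.17],166)
c=ctrl.camera("wrist");cv2.imwrite("pics/w2.png",c["img"])
P=[[.46,-.161,.09]];print(proj(c,P))
E
```

```text
t 2.02 pos [ 0.4588 -0.1629  0.1703] travel [-0.7  2.1  0.3] twist -0.0007 xang 165.96 tilt [ 0.0008 -0.001 ] F [0.4 0.5 0.2] T [ 0.02 -0.01 -0.03] op 1.0
[[288.3119 235.97  ]]
```

View pics/w2.png

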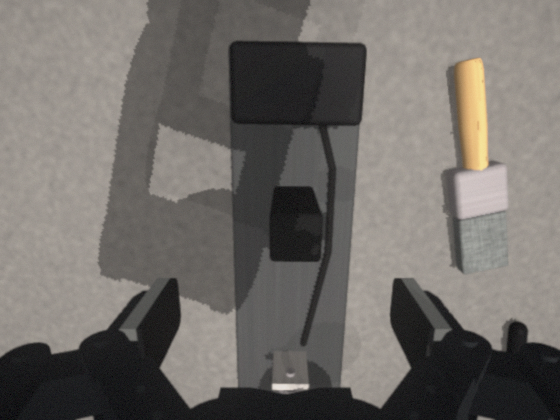

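```bash
python3 - <<'E'
from h import *
c=ctrl.camera("wrist")
h=plane(c,[(295.5,237)],.09)[0];b=plane(c,[(298,83)],.055)[0];e=plane(c,[(230.5,44),(365,43.5)],.055);p=plane(c,[(232,150),(236,330),(357,150),(346,330)],.01)
print(h,b,e,p)
a=lambda x,y:np.degrees(np.arctan2(*(x-y)[[1,0]]))
print("h->b",a(b,h),"edge-90",a(e[0],e[1]),"L",a(p[0],p[1]),"R",a(p[2],p[3]),"mid",(p[0]+p[2])/2,(p[1]+p[3])/2)
togo([h[0],h[1],.065],166)
E
```

```text
[ 0.4622 -0.1589  0.09  ] [ 0.3764 -0.1354  0.055 ] [[ 0.3445 -0.1698  0.055 ]
 [ 0.3642 -0.0907  0.055 ]] [[ 0.4095 -0.1948  0.01  ]
 [ 0.5661 -0.2378  0.01  ]
 [ 0.4333 -0.1005  0.01  ]
 [ 0.5905 -0.1406  0.01  ]]
h->b 164.7286549606006 edge-90 -103.93985503876925 L 164.6334365170264 R 165.67840427462642 mid [ 0.4214 -0.1476  0.01  ] [ 0.5783 -0.1892  0.01  ]
t 2.12 pos [ 0.4586 -0.1625  0.1698] travel [ -2.6   4.5 104.8] twist -0.0017 xang 165.9 tilt [-0.0002 -0.0004] F [ 0.1  0.1 -0.5] T [ 0.01  0.03 -0.  ] op 1.001
```

```bash

python3 -m inch '[{"travel":[-2,4,20],"twist":0.012},{"travel":[-2,4,45],"twist":0.012},{"travel":[-2,4,70],"twist":0.012},{"travel":[-2,4,92],"twist":0.012},{"travel":[-2,4,105],"twist":0.012}]' >/dev/null
python3 -m inch '[{"travel":[0,0,0],"twist":0},{"travel":[0,0,0],"twist":0},{"travel":[0,0,0],"twist":0},{"travel":[0,0,0],"twist":0},{"travel":[0,0,0],"twist":0}]' 255
python3 -m inch '[{"travel":[0,0,0],"twist":0},{"travel":[0,0,0],"twist":0},{"travel":[0,0,0],"twist":0},{"travel":[0,0,0],"twist":0},{"travel":[0,0,0],"twist":0}]' >/dev/null
python3 -c "from h import *; togo([.462,-.159,.065],166)"
```

```text
time_s: 2.95
eef_pos: [0.4619, -0.1571, 0.0668]
eef_rot: [0.001, 0.127, 0.992, -0.001]
wrist_force: [-0.6, -0.3, 5.4]
opening: 0.365
t 3.37 pos [ 0.4619 -0.1572  0.0668] travel [-0.6 -1.7  1.8] twist -0.0106 xang 165.39 tilt [ 0.0022 -0.0014] F [-1.8 -1.1  6.6] T [0.24 0.18 0.02] op 0.369
```

```bash
cat >> h.py <<'E'
def frame():
    o=ctrl.get_obs();r=rot(o);x=-r.apply([1,0,0]);x[2]=0;x/=np.linalg.norm(x);y=np.array([-x[1],x[0],0])
    hg=o["eef_pos"]+.16*x-[0,0,.025+getattr(np,'_dz',0)]
    return o,hg,x,y
def head(name="top",dbg=0):
    o,hg,x,y=frame();t=o["time_s"];c=ctrl.camera(name);im=c["img"]
    p=proj(c,[hg+[0,0,.25]])[0]
    b=im.min(2);yy,xx=np.mgrid[:b.shape[0],:b.shape[1]]
    lo,w=(200,36) if name=="top" else (150,36)
    m=((b>lo)&(abs(xx-p[0])<w)&(abs(yy-p[1])<w)).astype(np.uint8)
    n,l,s,ce=cv2.connectedComponentsWithStats(m)
    k=1+np.argmax(s[1:,4]);uv=ce[k]
    th=0.
    for _ in range(4):
        h=.255*np.cos(th);P=plane(c,[uv],hg[2]+h)[0];d=P-hg
        th=np.arctan2(d@y,h)
    if dbg:print(name,"px",uv,"area",s[k,4],"P",P,"along",d@x)
    return t,th,hg
def look(dbg=0):
    t1,a,h1=head("top",dbg);t2,b,h2=head("top")
    o=ctrl.get_obs()
    print("t",round(t1,3),"theta",round(a,4),round(b,4),"rate",round((b-a)/(t2-t1),3),"hinge",h2.round(4),"F",o["wrist_force"].round(1))
E
python3 - <<'E'
from h import *
look(1);print(head("scene",1))
E
```

```text
top px [314.5129 201.6194] area 310 P [ 0.6328 -0.1405  0.2898] along 0.0012005705629014856
t 3.367 theta 0.2344 0.2349 rate 0.01 hinge [ 0.6167 -0.1976  0.0418] F [-1.1 -0.9  6.8]
scene px [236.2    165.2914] area 350 P [ 0.6337 -0.1358  0.2886] along 0.0008790216797363651
(3.4667, np.float64(0.2539875624952579), array([ 0.6167, -0.1976,  0.0418]))
```

```bash

python3 -m inch '[{"travel":[0,0,-4],"twist":0},{"travel":[0,0,-12],"twist":0},{"travel":[0,0,-24],"twist":0},{"travel":[0,0,-38],"twist":0},{"travel":[0,0,-52],"twist":0}]' >/dev/null
python3 -m inch '[{"travel":[0,0,-13],"twist":0},{"travel":[0,0,-24],"twist":0},{"travel":[0,0,-32],"twist":0},{"travel":[0,0,-37],"twist":0},{"travel":[0,0,-38],"twist":0}]' 
python3 - <<'E'
from h import *
look(1);print(head("scene",1)[1]);togo([.462,-.159,.155],165.3)
c=ctrl.camera("wrist");cv2.imwrite("pics/w3.png",c["img"])
E
```

```text
time_s: 4.35
eef_pos: [0.4611, -0.1565, 0.156]
eef_rot: [0.0, 0.127, 0.992, -0.0]
wrist_force: [1.3, -0.4, -9.6]
opening: 0.37
top px [316.4181 195.2719] area 342 P [ 0.6325 -0.1391  0.3788] along 0.0015019001393005767
t 4.35 theta 0.2377 0.2362 rate -0.03 hinge [ 0.6157 -0.1967  0.1305] F [-0.4 -0.2 -8.4]
scene px [233.3446 143.399 ] area 386 P [ 0.6347 -0.1341  0.3765] along 0.0028792309209838274
0.2589912258168349
t 4.5 pos [ 0.4604 -0.1562  0.1546] travel [-2.3 -2.3 -0.4] twist 0.0017 xang 165.4 tilt [-0.0012  0.0007] F [-0.2 -0.6 -8.2] T [-0.1   0.27 -0.05] op 0.367
```

View pics/w3.png

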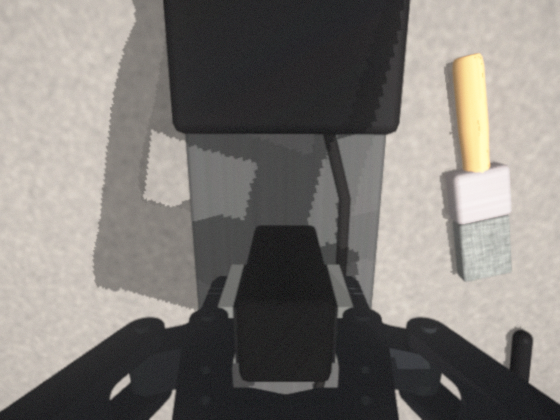

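```bash
cat > sim.py <<'E'
import numpy as np
def sim(rows,th,w=0.,phi=0.,v0=0.,hold=1.0,fr=.003,lag=.03):
    """rows: foot-y increments in mm per 1/12 s; returns theta,rate each row (first-order velocity lag)."""
    dt=1/1200;J,b,k,g,ml=.0136,.034,.496,.605,.0618
    out=[];v=v0
    for r in list(rows)+[0]*int(hold*12):
        for _ in range(100):
            a=(r*.012-v)/lag;v+=a*dt
            q=g*np.sin(th)-k*(th-phi)-ml*a*np.cos(th)-b*w
            if abs(w)<1e-3 and abs(q)<fr: w=0
            else:
                s=np.sign(w) if abs(w)>1e-3 else np.sign(q)
                w+=dt*(q-fr*s)/J
            th+=w*dt
            if th-phi>.25 and w>0: th,w=phi+.25,0
            if th-phi<-.25 and w<0: th,w=phi-.25,0
        out.append((round(th,3),round(w,2)))
    return out
E
python3 - <<'E'
from sim import *
for phi in(-.003,0,.003):
  for f in(18,20,22,24,26):
    print(phi,f,[a for a,b in sim([-f/5,-2*f/5,-3*f/5,-4*f/5,-f,-f],.25+phi,phi=phi,hold=2)][5::2])
E
```

```text
-0.003 18 [0.247, np.float64(0.159), np.float64(0.112), np.float64(0.103), np.float64(0.112), np.float64(0.13), np.float64(0.159), np.float64(0.199), 0.247, 0.247, 0.247, 0.247, 0.247]
-0.003 20 [0.247, np.float64(0.146), np.float64(0.086), np.float64(0.065), np.float64(0.064), np.float64(0.069), np.float64(0.077), np.float64(0.089), np.float64(0.105), np.float64(0.128), np.float64(0.158), np.float64(0.199), 0.247]
-0.003 22 [0.247, np.float64(0.133), np.float64(0.061), np.float64(0.027), np.float64(0.012), np.float64(0.007), np.float64(0.007), np.float64(0.007), np.float64(0.007), np.float64(0.007), np.float64(0.007), np.float64(0.007), np.float64(0.007)]
-0.003 24 [0.247, np.float64(0.121), np.float64(0.036), np.float64(-0.011), np.float64(-0.042), np.float64(-0.067), np.float64(-0.094), np.float64(-0.126), np.float64(-0.168), np.float64(-0.223), -0.253, -0.253, -0.253]
-0.003 26 [0.247, np.float64(0.108), np.float64(0.01), np.float64(-0.05), np.float64(-0.096), np.float64(-0.142), np.float64(-0.195), -0.253, -0.253, -0.253, -0.253, -0.253, -0.253]
0 18 [0.25, np.float64(0.163), np
[... 1333 characters left out ...]
, 0.253]
0.003 22 [0.253, np.float64(0.143), np.float64(0.079), np.float64(0.06), np.float64(0.062), np.float64(0.073), np.float64(0.091), np.float64(0.117), np.float64(0.152), np.float64(0.201), 0.253, 0.253, 0.253]
0.003 24 [0.253, np.float64(0.13), np.float64(0.054), np.float64(0.022), np.float64(0.012), np.float64(0.011), np.float64(0.011), np.float64(0.011), np.float64(0.011), np.float64(0.011), np.float64(0.011), np.float64(0.011), np.float64(0.011)]
0.003 26 [0.253, np.float64(0.118), np.float64(0.029), np.float64(-0.017), np.float64(-0.043), np.float64(-0.06), np.float64(-0.074), np.float64(-0.09), np.float64(-0.11), np.float64(-0.135), np.float64(-0.168), np.float64(-0.213), -0.247]
```

```bash

python3 -m inch '[{"travel":[0,-5,0],"twist":0},{"travel":[0,-14,0],"twist":0},{"travel":[0,-28,0],"twist":0},{"travel":[0,-46,0],"twist":0},{"travel":[0,-69,0],"twist":0}]' >/dev/null
python3 -m inch '[{"travel":[0,-23,0],"twist":0},{"travel":[0,-23,0],"twist":0},{"travel":[0,-23,0],"twist":0}]' 
python3 -c "from h import *; look()"
```

```text
time_s: 5.22
eef_pos: [0.4371, -0.2472, 0.1551]
eef_rot: [-0.0, 0.128, 0.992, -0.0]
wrist_force: [-0.1, 0.8, -8.7]
opening: 0.365
t 5.217 theta 0.0914 0.06 rate -0.628 hinge [ 0.592  -0.2868  0.1299] F [ 0.4  0.  -9. ]
```

```bash

python3 -m inch '[{"travel":[0,-5,0],"twist":0},{"travel":[0,-10,0],"twist":0}]' >/dev/null
python3 -c "from h import *; look()"
python3 - <<'E'
from sim import *
for phi in(-.003,0,.003):
    print(phi,sim([0]*0+[-5,-5],.05,-.53,phi))
E
```

```text
t 5.483 theta 0.022 0.0146 rate -0.149 hinge [ 0.59   -0.2961  0.1303] F [ 0.7 -0.4 -8. ]
-0.003 [(np.float64(0.026), np.float64(-0.18)), (np.float64(0.014), np.float64(-0.11)), (np.float64(-0.008), np.float64(-0.3)), (np.float64(-0.031), np.float64(-0.26)), (np.float64(-0.052), np.float64(-0.23)), (np.float64(-0.07), np.float64(-0.22)), (np.float64(-0.088), np.float64(-0.21)), (np.float64(-0.106), np.float64(-0.22)), (np.float64(-0.126), np.float64(-0.24)), (np.float64(-0.147), np.float64(-0.27)), (np.float64(-0.171), np.float64(-0.3)), (np.float64(-0.198), np.float64(-0.35)), (np.float64(-0.229), np.float64(-0.4)), (-0.253, 0)]
0 [(np.float64(0.026), np.float64(-0.17)), (np.float64(0.015), np.float64(-0.1)), (np.float64(-0.005), np.float64(-0.28)), (np.float64(-0.026), np.float64(-0.23)), (np.float64(-0.044), np.float64(-0.19)), (np.float64(-0.059), np.float64(-0.17)), (np.float64(-0.073), np.float64(-0.16)), (np.float64(-0.087), np.float64(-0.16)), (np.float64(-0.101), np.float64(-0.17)), (np.float64(-0.116), np.float64(-0.19)), (np.float64(-0.133), np.float64(-0.21)), (np.float64(-0.151), np.float64(-0.24)), (np.float64(-0.173), np.float64(-0.27)), (np.float64(-0.197), np.float64(-0.31))]
0.003 [(np.float64(0.026), np.float64(-0.16)), (np.float64(0.017), np.float64(-0.08)), (np.float64(-0.002), np.float64(-0.26)), (np.float64(-0.021), np.float64(-0.2)), (np.float64(-0.036), np.float64(-0.16)), (np.float64(-0.048), np.float64(-0.13)), (np.float64(-0.059), np.float64(-0.11)), (np.float64(-0.068), np.float64(-0.11)), (np.float64(-0.076), np.float64(-0.1)), (np.float64(-0.085), np.float64(-0.11)), (np.float64(-0.094), np.float64(-0.12)), (np.float64(-0.105), np.float64(-0.13)), (np.float64(-0.116), np.float64(-0.15)), (np.float64(-0.129), np.float64(-0.17))]
```

```bash

python3 -m inch '[{"travel":[0,0,0],"twist":0},{"travel":[0,0,0],"twist":0}]' >/dev/null
python3 -c "from h import *; look(); print(head('scene')[1])"
```

```text
t 5.75 theta -0.0212 -0.026 rate -0.096 hinge [ 0.5901 -0.2952  0.1303] F [ 1.4 -0.2 -8.7]
-0.00251298170532578
```

```bash

python3 -m inch '[{"travel":[0,-6,0],"twist":0},{"travel":[0,-6,0],"twist":0},{"travel":[0,-6,0],"twist":0}]' >/dev/null
python3 -c "from h import *; look(); print(head('scene')[1])"
```

```text
t 6.15 theta -0.0237 -0.0265 rate -0.056 hinge [ 0.5885 -0.3016  0.1303] F [-0.1 -0.7 -9.4]
-0.006354182902927019
```

```bash

python3 -m inch '[{"travel":[0,0,0],"twist":0},{"travel":[0,0,0],"twist":0},{"travel":[0,0,0],"twist":0}]' >/dev/null
python3 -c "from h import *; look(); print(head('scene')[1])"
```

```text
t 6.55 theta -0.037 -0.0368 rate 0.004 hinge [ 0.5885 -0.3012  0.1303] F [-0.1  0.  -8.5]
-0.017097528714279005
```

```bash

python3 -m inch '[{"travel":[0,0,0],"twist":0},{"travel":[0,0,0],"twist":0},{"travel":[0,0,0],"twist":0},{"travel":[0,0,0],"twist":0}]' >/dev/null
python3 -c "from h import *; look(); print(head('scene')[1])"
```

```text
t 7.033 theta -0.0382 -0.0383 rate -0.001 hinge [ 0.5885 -0.3013  0.1303] F [ 0.1  0.1 -8.8]
-0.019202999946728867
```

```bash
python3 - <<'E'
from sim import *
for phi in(0,.003,.006):
  for pre in ([-6,-12,-6,0],[-8,-16,-8,0],[-10,-20,-10,0]):
    r=sim(pre+[2]+[4]*20,-.022,0,phi,hold=0)
    print(phi,pre,[float(a) for a,b in r][::2],r[4])
E
```

```text
0 [-6, -12, -6, 0] [-0.006, 0.048, 0.028, -0.005, -0.025, -0.037, -0.047, -0.057, -0.07, -0.085, -0.106, -0.135, -0.173] (np.float64(0.028), np.float64(-0.17))
0 [-8, -16, -8, 0] [-0.001, 0.076, 0.054, 0.023, 0.01, 0.008, 0.008, 0.008, 0.008, 0.008, 0.008, 0.008, 0.008] (np.float64(0.054), np.float64(-0.18))
0 [-10, -20, -10, 0] [0.005, 0.103, 0.081, 0.052, 0.045, 0.047, 0.052, 0.06, 0.071, 0.087, 0.107, 0.136, 0.174] (np.float64(0.081), np.float64(-0.18))
0.003 [-6, -12, -6, 0] [-0.006, 0.051, 0.035, 0.01, -0.001, -0.001, -0.001, -0.001, -0.001, -0.001, -0.001, -0.001, -0.001] (np.float64(0.035), np.float64(-0.14))
0.003 [-8, -16, -8, 0] [-0.0, 0.078, 0.062, 0.038, 0.034, 0.037, 0.043, 0.052, 0.066, 0.084, 0.109, 0.143, 0.189] (np.float64(0.062), np.float64(-0.14))
0.003 [-10, -20, -10, 0] [0.005, 0.106, 0.088, 0.066, 0.067, 0.078, 0.097, 0.124, 0.162, 0.214, 0.253, 0.253, 0.253] (np.float64(0.088), np.float64(-0.15))
0.006 [-6, -12, -6, 0] [-0.006, 0.054, 0.043, 0.024, 0.022, 0.026, 0.033, 0.045, 0.06, 0.081, 0.11, 0.149, 0.202] (np.float64(0.043), np.float64(-0.1))
0.006 [-8, -16, -8, 0] [0.0, 0.081, 0.069, 0.052, 0.055, 0.067, 0.087, 0.117, 0.157, 0.213, 0.256, 0.256, 0.256] (np.float64(0.069), np.float64(-0.11))
0.006 [-10, -20, -10, 0] [0.006, 0.108, 0.096, 0.081, 0.088, 0.11, 0.144, 0.192, 0.256, 0.256, 0.256, 0.256, 0.256] (np.float64(0.096), np.float64(-0.11))
```

```bash
sed -i 's/def look(dbg=0):/def one():\n    t,a,h=head("top");print("t",round(t,3),"theta",round(a+.0155,4),"hinge",h.round(4))\ndef look(dbg=0):/; s/"theta",round(a,4),round(b,4)/"theta",round(a+.0155,4),round(b+.0155,4)/' h.py
python3 -m inch '[{"travel":[0,-7,0],"twist":0},{"travel":[0,-21,0],"twist":0},{"travel":[0,-28,0],"twist":0},{"travel":[0,-28,0],"twist":0},{"travel":[0,-26,0],"twist":0}]' >/dev/null
python3 -c "from h import *; look()"
```

```text
t 7.6 theta 0.038 0.0326 rate -0.108 hinge [ 0.5817 -0.3267  0.1301] F [-1.3  0.4 -8.6]
```

```bash

python3 -m inch '[{"travel":[0,2,0],"twist":0},{"travel":[0,4,0],"twist":0},{"travel":[1,7,0],"twist":0}]' >/dev/null
python3 -c "from h import *; look()"
```

```text
t 7.95 theta 0.0183 0.022 rate 0.073 hinge [ 0.5828 -0.3182  0.1302] F [-1.  1. -8.]
```

```bash

python3 -m inch '[{"travel":[1,6,0],"twist":0},{"travel":[2,9,0],"twist":0},{"travel":[3,12,0],"twist":0},{"travel":[4,15,0],"twist":0},{"travel":[5,18,0],"twist":0}]' >/dev/null
python3 -c "from h import *; one()"
```

```text
t 8.467 theta 0.0231 hinge [ 0.5824 -0.3003  0.1303]
```

```bash

python3 -m inch '[{"travel":[1,6,0],"twist":0},{"travel":[2,10,0],"twist":0},{"travel":[3,14,0],"twist":0},{"travel":[4,18,0],"twist":0},{"travel":[5,22,0],"twist":0}]' >/dev/null
python3 -c "from h import *; one()"
```

```text
t 8.933 theta 0.0225 hinge [ 0.5832 -0.2777  0.1303]
```

```bash

python3 -m inch '[{"travel":[1,7,0],"twist":0},{"travel":[2,12,0],"twist":0},{"travel":[3,17,0],"twist":0},{"travel":[4,22,0],"twist":0},{"travel":[5,27,0],"twist":0}]' >/dev/null
python3 -c "from h import *; one()"
```

```text
t 9.4 theta 0.0197 hinge [ 0.5852 -0.2502  0.1303]
```

```bash

python3 -m inch '[{"travel":[1,8,0],"twist":0},{"travel":[2,14,0],"twist":0},{"travel":[4,20,0],"twist":0},{"travel":[5,26,0],"twist":0},{"travel":[6,32,0],"twist":0}]' >/dev/null
python3 -c "from h import *; one()"
```

```text
t 9.867 theta 0.0183 hinge [ 0.5874 -0.2176  0.1303]
```

```bash

python3 -m inch '[{"travel":[1,9,0],"twist":0},{"travel":[2,15,0],"twist":0},{"travel":[3,21,0],"twist":0},{"travel":[4,27,0],"twist":0},{"travel":[5,33,0],"twist":0}]' >/dev/null
python3 -m inch '[{"travel":[1,6,0],"twist":0},{"travel":[2,12,0],"twist":0},{"travel":[3,18,0],"twist":0},{"travel":[4,24,0],"twist":0},{"travel":[6,30,0],"twist":0}]' >/dev/null
python3 -c "from h import *; one();print(head('scene')[1]-.004)"
```

```text
t 10.75 theta 0.0332 hinge [ 0.5928 -0.154   0.1303]
0.04963821152004312
```

```bash

python3 -m inch '[{"travel":[1,18,0],"twist":0},{"travel":[2,26,0],"twist":0},{"travel":[4,33,0],"twist":0},{"travel":[5,40,0],"twist":0},{"travel":[6,47,0],"twist":0}]' >/dev/null
python3 -c "from h import *; one()"
```

```text
t 11.267 theta 0.0316 hinge [ 0.5986 -0.1071  0.1303]
```

```bash

python3 -m inch '[{"travel":[1,12,0],"twist":0},{"travel":[2,19,0],"twist":0},{"travel":[4,26,0],"twist":0},{"travel":[5,33,0],"twist":0},{"travel":[6,40,0],"twist":0}]' >/dev/null
python3 -c "from h import *; one()"
```

```text
t 11.733 theta 0.0621 hinge [ 0.6029 -0.0668  0.1302]
```

```bash

python3 -m inch '[{"travel":[2,26,0],"twist":0},{"travel":[5,50,0],"twist":0},{"travel":[7,57,0],"twist":0},{"travel":[9,64,0],"twist":0}]' >/dev/null
python3 -c "from h import *; look()"
```

```text
t 12.117 theta 0.0154 0.0418 rate 0.529 hinge [ 0.6101 -0.0014  0.1302] F [-1.2 -0.2 -8.2]
```

```bash

python3 -m inch '[{"travel":[2,24,0],"twist":0},{"travel":[4,47,0],"twist":0},{"travel":[6,54,0],"twist":0},{"travel":[8,61,0],"twist":0}]' >/dev/null
python3 -c "from h import *; one()"
```

```text
t 12.55 theta 0.032 hinge [0.6181 0.058  0.1302]
```

```bash
cat > est.py <<'E'
import numpy as np,json,sys
from scipy.optimize import least_squares
dt=1/600;J,b,k,g,ml=.0136,.034,.496,.605,.0618
def run(segs,x,obs_t,lag):
    th,w,phi,t,v=x[0],x[1],x[2],segs[0],segs[1]; out=[];i=0
    for T,mm in segs[2:]:
        vc=mm/1000/T;n=round(T/dt)
        for _ in range(n):
            while i<len(obs_t) and t>=obs_t[i]-dt/2: out.append(th);i+=1
            a=(vc-v)/lag;v+=a*dt
            q=g*np.sin(th)-k*(th-phi)-ml*a*np.cos(th)-b*w-.003*np.tanh(w/.004)
            w+=dt*q/J;th+=w*dt;t+=dt
    while i<len(obs_t): out.append(th);i+=1
    return np.array(out),th,w,v
def rows(c,first=0): return [(1/12,float(d)) for d in np.diff([first]+c)]
def fit(segs,obs,lag=.03):
    ot=[o[0] for o in obs];oy=np.array([o[1] for o in obs])
    f=lambda x:np.r_[(run(segs,x,ot,lag)[0]-oy)/.003,x[1]/.15,x[2]/.006]
    s=least_squares(f,[oy[0],0,0]);_,th,w,v=run(segs,s.x,ot,lag)
    z=th+w/4.34
    print("phi",s.x[2].round(4),"bal",(-4.55*s.x[2]).round(4),"res",(f(s.x)[:len(oy)]*.003).round(4),"now th",th.round(4),"w",w.round(3),"v",v.round(3),"z",z.round(4));return s.x,th,w,v
E
cat > hist.py <<'E'
from est import *
P=(.05,0.)
segs=[9.867,.072,P]+rows([9,15,21,27,33])+rows([6,12,18,24,30])+[P,P]+rows([18,26,33,40,47])+[P]+rows([12,19,26,33,40])+[P]+rows([26,50,57,64])+[P,P]+rows([24,47,54,61])+[P]
obs=[(9.867,.0183),(10.75,.0332),(10.80,.046),(11.267,.0316),(11.733,.0621),(12.117,.0154),(12.167,.0418),(12.55,.032)]
E
python3 - <<'E'
from hist import *
for l in(.015,.03,.05): fit(segs,obs,l)
s2=[12.117,.084,P,P]+rows([24,47,54,61])+[P]
for l in(.015,.03,.05): fit(s2,obs[-3:],l)
E
```

```text
Traceback (most recent call last):
  File "est.py", line 21, in fit
    print("phi",s.x[2].round(4),"bal",(-4.55*s.x[2]).round(4),"res",(f(s.x)[:len(oy)]*.003).round(4),"now th",th.round(4),"w",w.round(3),"v",v.round(3),"z",z.round(4));return s.x,th,w,v
                                                                                                                                             ^^^^^^^
AttributeError: 'float' object has no attribute 'round'
```

```bash
sed -i 's/v.round(3)/round(v,3)/' est.py
python3 - <<'E'
from hist import *
for l in(.015,.03,.05): fit(segs,obs,l)
s2=[12.117,.084,P,P]+rows([24,47,54,61])+[P]
for l in(.015,.03,.05): fit(s2,obs[-3:],l)
E
```

```text
phi 0.0006 bal -0.0026 res [-0.      0.0002 -0.0001 -0.0001 -0.0007  0.001   0.     -0.0003] now th 0.0587 w 0.597 v 0.002 z 0.1963
phi -0.0001 bal 0.0004 res [ 0.      0.0014 -0.0023  0.0015  0.0009  0.0008 -0.0033  0.001 ] now th 0.057 w 0.562 v 0.015 z 0.1864
phi -0.0006 bal 0.0028 res [ 0.      0.0026 -0.0035  0.0028  0.0019  0.0001 -0.0066  0.0026] now th 0.0561 w 0.511 v 0.033 z 0.1738
phi 0.0024 bal -0.0107 res [ 0.0009 -0.0006 -0.0002] now th 0.0594 w 0.61 v 0.002 z 0.1999
phi 0.0002 bal -0.0011 res [ 0.0023 -0.0023  0.    ] now th 0.0559 w 0.56 v 0.015 z 0.185
phi -0.0013 bal 0.006 res [ 0.0033 -0.0036  0.0002] now th 0.053 w 0.496 v 0.033 z 0.1673
```

```bash
cat > plan.py <<'E'
from est import *
def plan(th,w,phi,v,total,n=18,hold=8,wt=.05):
    ts=lambda s:[k/12 for k in range(1,n+hold+1)]
    def f(d):
        s=[0.,v]+[(1/12,x) for x in d]+[(1/12,0.)]*hold
        o,a,ww,_=run(s,[th,w,phi],ts(s),.015)
        return np.r_[o[4:n]*8,o[n:]*40,ww*20,np.diff(np.r_[v*83,d,0])*wt,(d.sum()-total)*.2,np.maximum(abs(d)-36,0)]
    s=least_squares(f,np.full(n,total/n));d=np.round(s.x)
    s2=[0.,v]+[(1/12,x) for x in d]+[(1/12,0.)]*hold
    print("cum",np.cumsum(d).astype(int).tolist());print("th",run(s2,[th,w,phi],ts(0),.015)[0].round(3).tolist())
E
python3 - <<'E'
from hist import *
from plan import *
x,th,w,v=fit(segs,obs,.015)
plan(th,w,x[2],v,186)
E
```

```text
phi 0.0006 bal -0.0026 res [-0.      0.0002 -0.0001 -0.0001 -0.0007  0.001   0.     -0.0003] now th 0.0587 w 0.597 v 0.002 z 0.1963
cum [26, 61, 92, 112, 122, 129, 137, 145, 153, 160, 166, 172, 177, 181, 184, 186, 187, 188]
th [0.015, -0.065, -0.124, -0.135, -0.109, -0.078, -0.06, -0.05, -0.045, -0.042, -0.038, -0.038, -0.036, -0.034, -0.031, -0.027, -0.023, -0.021, -0.018, -0.017, -0.017, -0.018, -0.018, -0.018, -0.018, -0.018]
```

```bash

python3 -m inch '[{"travel":[6,26,0],"twist":0},{"travel":[13,61,0],"twist":0},{"travel":[20,92,0],"twist":0},{"travel":[26,112,0],"twist":0},{"travel":[32,122,0],"twist":0}]' >/dev/null
python3 - <<'E'
from h import *
t,a,h=head("top");print(t,a+.0155,h)
import re
s=open('hist.py').read()
s+=f"segs+=rows([26,61,92,112,122])+[P]\nobs+=[({t:.3f},{a+.0155:.4f})]\n";open('hist.py','w').write(s)
from hist import *
from plan import *
x,th,w,v=fit(segs,obs,.015)
u=np.array([.9677,-.252]);y=np.array([.252,.9677]);d=np.array([.609,.238])-h[:2];print("rem x,y tool",-d@u,d@y)
plan(th,w,x[2],v,d@y*1000)
E
```

```text
13.0167 -0.11943333989572548 [0.6183 0.1855 0.1304]
phi 0.0003 bal -0.0013 res [-0.      0.0013  0.0009  0.0007 -0.0004  0.0002 -0.0009 -0.0034  0.0015] now th -0.0862 w 0.694 v 0.004 z 0.0737
rem x,y tool 0.02218313374305735 0.048478035858898656
cum [6, 14, 21, 26, 29, 32, 35, 38, 41, 43, 45, 46, 47, 48, 48, 48, 47, 46]
th [-0.057, -0.047, -0.041, -0.032, -0.019, -0.01, -0.004, -0.001, -0.0, 0.003, 0.005, 0.009, 0.012, 0.014, 0.018, 0.022, 0.029, 0.034, 0.036, 0.037, 0.039, 0.041, 0.043, 0.046, 0.049, 0.053]
```

```bash
cat > obsv.py <<'E'
import sys
from h import *
c=sys.argv[1]
t,a,h=head("top");print(t,round(a+.0155,4),h)
s=open('hist.py').read()+f"segs+=rows({c})+[P]\nobs+=[({t:.3f},{a+.0155:.4f})]\n";open('hist.py','w').write(s)
from hist import *
from plan import *
k=int(sys.argv[2]) if len(sys.argv)>2 else 0
x,th,w,v=fit(segs,obs,.015)
d=np.array([.609,.238])-h[:2];ry=d@np.array([.252,.9677]);print("rem x,y tool",(-d@np.array([.9677,-.252])).round(4),ry.round(4),"tilt",rot(ctrl.get_obs()).apply([0,0,1])[:2])
plan(th,w,x[2],v,ry*1000)
E
python3 -m inch '[{"travel":[4,6,0],"twist":0},{"travel":[9,14,0],"twist":0},{"travel":[14,21,0],"twist":0},{"travel":[18,26,0],"twist":0},{"travel":[22,29,0],"twist":0}]' >/dev/null
python3 obsv.py '[6,14,21,26,29]'
```

```text
13.4833 -0.0301 [0.6036 0.2179 0.1303]
phi 0.0001 bal -0.0004 res [-0.      0.0021  0.0017  0.0014  0.0001  0.0003 -0.0009 -0.0043 -0.0019
  0.0015] now th -0.0177 w 0.232 v 0.001 z 0.0357
rem x,y tool -0.0001 0.0208 tilt [-0.0006  0.0004]
cum [2, 4, 6, 8, 10, 12, 14, 15, 16, 17, 18, 19, 20, 20, 20, 20, 20, 20]
th [-0.008, -0.003, -0.001, -0.0, -0.0, -0.0, -0.0, 0.003, 0.004, 0.005, 0.005, 0.005, 0.005, 0.008, 0.01, 0.011, 0.011, 0.011, 0.011, 0.012, 0.012, 0.012, 0.012, 0.012, 0.012, 0.012]
```

```bash

python3 -m inch '[{"travel":[0,2,1],"twist":0},{"travel":[0,4,2],"twist":0},{"travel":[0,6,4],"twist":0},{"travel":[0,8,6],"twist":0},{"travel":[0,10,7],"twist":0}]' >/dev/null
python3 obsv.py '[2,4,6,8,10]'
```

```text
13.95 -0.0053 [0.6063 0.2272 0.1228]
phi 0.0 bal -0.0001 res [-0.0001  0.0024  0.0021  0.0018  0.0003  0.0005 -0.0007 -0.0043 -0.0025
 -0.0004  0.0011] now th -0.0007 w 0.085 v 0.001 z 0.0189
rem x,y tool 0.0001 0.0111 tilt [-0.0007  0.    ]
cum [1, 2, 4, 6, 8, 9, 10, 11, 12, 13, 13, 13, 13, 13, 13, 13, 13, 13]
th [0.002, 0.002, -0.001, -0.002, -0.002, 0.0, 0.002, 0.002, 0.002, 0.002, 0.005, 0.007, 0.007, 0.007, 0.007, 0.007, 0.008, 0.008, 0.008, 0.008, 0.008, 0.008, 0.008, 0.008, 0.008, 0.008]
```

```bash

python3 -m inch '[{"travel":[0,2,0],"twist":0},{"travel":[0,3,0],"twist":0},{"travel":[0,4,0],"twist":0},{"travel":[0,5,0],"twist":0},{"travel":[0,5,0],"twist":0}]' >/dev/null
python3 obsv.py '[2,3,4,5,5]'; python3 -c "from h import *; print(head('scene')[1]-.004)"; echo 'segs+=[P]' >> hist.py
```

```text
14.4167 0.0069 [0.6077 0.2323 0.1233]
phi 0.0 bal -0.0002 res [-0.      0.0023  0.0019  0.0016  0.0002  0.0004 -0.0009 -0.0044 -0.0024
 -0.      0.0019 -0.0007] now th 0.0075 w 0.021 v 0.0 z 0.0124
rem x,y tool 0.0002 0.0058 tilt [0.0001 0.    ]
cum [2, 4, 6, 7, 8, 9, 10, 10, 10, 10, 10, 10, 10, 9, 8, 7, 6, 6]
th [0.003, -0.001, -0.002, 0.0, 0.002, 0.002, 0.002, 0.005, 0.006, 0.007, 0.007, 0.007, 0.007, 0.01, 0.012, 0.013, 0.014, 0.012, 0.011, 0.011, 0.011, 0.011, 0.011, 0.012, 0.012, 0.012]
0.010100632522709495
```

```bash

python3 -m inch '[{"travel":[0,0,0],"twist":0},{"travel":[0,0,0],"twist":0},{"travel":[0,0,0],"twist":0},{"travel":[0,0,0],"twist":0},{"travel":[0,0,0],"twist":0}]' >/dev/null
python3 -m inch '[{"travel":[0,0,0],"twist":0},{"travel":[0,0,0],"twist":0},{"travel":[0,0,0],"twist":0},{"travel":[0,0,0],"twist":0},{"travel":[0,0,0],"twist":0}]' >/dev/null
python3 - <<'E'
from h import *
look();print(head('scene')[1]-.004)
c=ctrl.camera("scene");cv2.imwrite("pics/s2.png",c["img"])
E
```

```text
t 15.35 theta 0.0114 0.0116 rate 0.005 hinge [0.6076 0.2322 0.1233] F [-0.6 -1.  -8.8]
0.013495375842545818
```

View pics/s2.png

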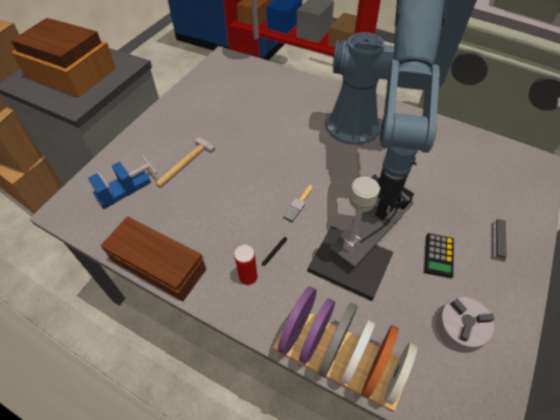

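The scene shows the post upright over the granite, with the head near (365,192). The bystanders sit where they were. I'll keep holding and check for creep.

```bash

python3 -m inch '[{"travel":[0,0,0],"twist":0},{"travel":[0,0,0],"twist":0},{"travel":[0,0,0],"twist":0},{"travel":[0,0,0],"twist":0},{"travel":[0,0,0],"twist":0}]' >/dev/null
python3 -m inch '[{"travel":[0,0,0],"twist":0},{"travel":[0,0,0],"twist":0},{"travel":[0,0,0],"twist":0},{"travel":[0,0,0],"twist":0},{"travel":[0,0,0],"twist":0}]' >/dev/null
python3 -m inch '[{"travel":[0,0,0],"twist":0},{"travel":[0,0,0],"twist":0},{"travel":[0,0,0],"twist":0},{"travel":[0,0,0],"twist":0},{"travel":[0,0,0],"twist":0}]' >/dev/null
python3 -c "from h import *; look()"
```

```text
t 16.8 theta 0.0117 0.0118 rate 0.003 hinge [0.6076 0.2321 0.1233] F [ 0.7 -0.4 -8.1]
```

Post stuck at 0.012 rad. I'll hold it for the rest of the six seconds, with a check on the way.

```bash

python3 -m inch '[{"travel":[0,0,0],"twist":0},{"travel":[0,0,0],"twist":0},{"travel":[0,0,0],"twist":0},{"travel":[0,0,0],"twist":0},{"travel":[0,0,0],"twist":0}]' >/dev/null
python3 -m inch '[{"travel":[0,0,0],"twist":0},{"travel":[0,0,0],"twist":0},{"travel":[0,0,0],"twist":0},{"travel":[0,0,0],"twist":0},{"travel":[0,0,0],"twist":0}]' >/dev/null
python3 -m inch '[{"travel":[0,0,0],"twist":0},{"travel":[0,0,0],"twist":0},{"travel":[0,0,0],"twist":0},{"travel":[0,0,0],"twist":0},{"travel":[0,0,0],"twist":0}]' >/dev/null
python3 -m inch '[{"travel":[0,0,0],"twist":0},{"travel":[0,0,0],"twist":0},{"travel":[0,0,0],"twist":0},{"travel":[0,0,0],"twist":0},{"travel":[0,0,0],"twist":0}]' >/dev/null
python3 -m inch '[{"travel":[0,0,0],"twist":0},{"travel":[0,0,0],"twist":0},{"travel":[0,0,0],"twist":0},{"travel":[0,0,0],"twist":0},{"travel":[0,0,0],"twist":0}]' >/dev/null
python3 -c "from h import *; look()"
```

```text
t 18.983 theta 0.0117 0.0117 rate 0.002 hinge [0.6076 0.2321 0.1233] F [-0.  -0.3 -8.2]
```

```bash

python3 -m inch '[{"travel":[0,0,0],"twist":0},{"travel":[0,0,0],"twist":0},{"travel":[0,0,0],"twist":0},{"travel":[0,0,0],"twist":0},{"travel":[0,0,0],"twist":0}]' >/dev/null
python3 -m inch '[{"travel":[0,0,0],"twist":0},{"travel":[0,0,0],"twist":0},{"travel":[0,0,0],"twist":0},{"travel":[0,0,0],"twist":0},{"travel":[0,0,0],"twist":0}]' >/dev/null
python3 -m inch '[{"travel":[0,0,0],"twist":0},{"travel":[0,0,0],"twist":0},{"travel":[0,0,0],"twist":0},{"travel":[0,0,0],"twist":0},{"travel":[0,0,0],"twist":0}]' >/dev/null
python3 -m inch '[{"travel":[0,0,0],"twist":0},{"travel":[0,0,0],"twist":0},{"travel":[0,0,0],"twist":0},{"travel":[0,0,0],"twist":0},{"travel":[0,0,0],"twist":0}]' >/dev/null
python3 -c "from h import *; look();print(head('scene')[1]-.004)"
```

```text
t 20.75 theta 0.0117 0.0114 rate -0.006 hinge [0.6076 0.2321 0.1233] F [-0.5 -0.8 -9.6]
0.013059104603076462
```

Held upright over the plate from about 13.9 s to 20.9 s, so I'll hand in.

```bash
python3 -c "from bench import ctrl; print(ctrl.hand_in())"
```

```text
the job is handed in; nothing more can be done
None
```

The lamp is held over the granite plate with its post upright and steady, and I handed the job in at about 21 s; no verdict was reported.

- **Lift and balance:** I gripped the block handle and lifted the lamp about 9 cm. I then slid it about 9 cm to the foot's -y side and stopped sharply, which flipped the post upright. Small sideways shifts settled it, and it stayed within about 0.02 rad for over a second before I set off.
- **Carry:** I carried it at roughly 5–9 cm/s, correcting from the top camera. One correction near the plate was larger: the post leaned to about 0.12–0.135 rad, still under the 0.2 limit, before coming back.
- **Last checks:**
  - The post sat at 0.012 rad (top camera) and 0.013 rad (scene camera), with no drift from 15.4 to 20.8 s.
  - The hinge was about 6 mm from the measured plate centre.
  - The underside was about 53 mm above the stone.
  - The last picture showed the other things unmoved.
- **Disagreements:** At the start the two cameras differed by 0.02 rad. I corrected each against the post's known 0.25 rad stop, after which they agreed to within a few milliradians when the post was at rest. Foot tilt was not measured directly; it is inferred to be near zero from how the post balanced. The two cameras also differed by about 1 cm on the plate's centre, and I mainly used the top view.

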